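# Click the hotplate wheel to low

### The arm

A 6-joint arm with a two-finger parallel gripper is mounted at the origin on a cart in front of the work surface, level with it; the furniture and walls round the work are solid. World frame = base frame: x ahead of the robot, y to its left, z up, the work surface at z = 0. Lengths are in m, angles in rad, forces in N, time in s.
With the tool pointing down it reaches from about 0.275 to 0.75 m from the base axis. Payload 10.2 kg.
Tool frame: the origin (TCP) lies between the finger pads; the fingertips stand 17 mm ahead of it and the grasp point (between the pads) lies 2 mm behind it; z points along the fingers, y is the line along which they close (so a half turn about z gives the same grasp; the last joint's range is limited). The gripper opens to 85 mm and grips with 20 to 120 N. Pads are 22 mm wide; open, the fingers measure 114 mm over their backs; the gripper's body (76 mm by 85 mm) begins 54 mm behind the grasp point. The pads swing forward as they close: fully open they stand 13 mm farther back than shut.
Start: joints at [1.057, 0.313, 1.498, -0, 1.331, -0.223], TCP at [0.151, 0.503, 0.248] pointing down, gripper open.
Joint ranges: [-2.94, 2.94], [-0.97, 2.17], [0.19, 2.56], [-1.23, 4.37], [0.02, 3.11], [-2.88, 2.88]. Speed limits (rad/s): [2.39, 2.39, 3.01, 3.14, 3.14, 3.14].

### API

Orientations are given as a unit quaternion [w, x, y, z].
In Python, from rig import arm, viewer, sign_off gives the robot as it stands.
- The arm moves only by the shell command python3 -m jog 'ROWS'. ROWS is JSON, a list of rows, each a list of 7 numbers: the shift along the tool's x, y, z in units of 0.5 m (1.0 is 0.5 m), then the turn, a rotation vector about the tool's x, y, z in units of 90 degrees (1.0 is 90 degrees), then the gripper's target within -1 to 1 (fully open at 1, half-way at 0, shut at -1). In form: [[tx, ty, tz, wx, wy, wz, claw], ...]. A call has 1 to 5 rows; each row shifts and turns the commanded pose from where the row before left it, along the tool's axes as they then stand; what a row does not reach is not made up. A row lasts 1/12 s, in which the tool goes at most 41.7 mm and 7.16 degrees, less where a joint would pass 70% of its speed; a pose out of reach is approached as far as the arm can. A call with a number of a shift or a turn outside -1 to 1 is refused whole. A call with a gripper value outside its range is refused whole. The fingers move at their own pace and stop on an object; the grip force is fixed at half the most. Time passes only in rows, so rows that do not move let the fingers close. It gives the time, the measured TCP pose, the force, the opening and the grip force at its end, in the units of the state.
- arm.sense(): the state, without advancing time (a new reading comes with each control period).
- viewer.grab_frame(name): name is "scene" or "side" or "wrist"; returns (picture, depth): 384x512x3 uint8, red, green, blue; 384x512 float32, m along the optical axis (not along the pixel's ray), 0 where there is no reading.
- viewer.camera_info(name): a dict with "fov_y" (degrees; the focal length in pixels is half the picture's height over the tangent of half this angle, whatever the lens; pixels are square), "cx", "cy" (the principal point, pixels), "world_from_camera" (4x4, takes a point from camera to world coordinates). Camera axes: x right, y down, z forward; pixel columns grow to the right and rows downward; lengths in m; the calibration is good to about 2 mm. A picture is of the moment at which its call begins: read the wrist's pose just before it. camera_info takes no time and is no camera call; for the wrist camera it gives the pose at the moment of the call.
- sign_off(): hands the job in; it is judged then, once.
The state is a dict: "time_s": time; "q": joint angles; "joint_velocities": joint speeds; "joint_torque": joint torques, N m; "ee_pos": TCP position; "tool_rot": TCP orientation; "wrist_force": force on the tool from outside, world axes, zero at the start; "torque": the same for the moment, N m; "finger_gap": finger opening in m; "finger_force": force on a finger pad.
Only numpy, scipy, OpenCV 4.12 (cv2) and the standard library are available. Lean on these libraries where they do the work, as an engineer would, in place of code of your own. Each camera call takes 0.05 s, during which the arm holds its last target. There are 200 camera calls.

### The job

Switch on the hotplate ring that the open saucepan with the one long handle stands on: lay a fingertip on top of the ribbed wheel in front of that ring and roll it away from you, by friction, until it clicks from off into its first setting (low), and leave it there, not on the second setting. Do not pinch the wheel between the fingers; leave the other wheel off, and do not shift or lift the pots, the teaspoon between the wheels or the jars.

Things in the scene. Friction and masses are not known exactly. Their poses are not given: they have to be found in the camera images.
- hotplate: steel table hotplate with two rings side by side, 200 mm deep (x) by 400 mm wide (y), its deck 45 mm above the worktop; fixed. Origin at the centre of its underside; x points to its back (away from the robot), y to its left, z up
- ring_left (a point): centre of the top face of the left (+y) dark round ring, 140 mm across, top 55 mm above the worktop; its wheel is the one straight in front of it, 94 mm nearer the front
- ring_right (a point): the same for the right (-y) ring
- wheel_left_top (a point): topmost point of the left ribbed black thumb wheel; axes as the hotplate's. The wheel is 52 mm in diameter and 16 mm wide (20 mm with its side faces), on a level axle along the hotplate's y; its upper 14 mm stands out of the deck, top 59 mm above the worktop. It is sprung: it gives 5 mm downward, from about 1 N to 7 N at the stop
- wheel_right_top (a point): the same for the right wheel
- wheel_left (a joint): angle of the left wheel, rad: 0 off, 0.5 low, 1.0 high; it snaps into the nearest of these when let go, the crests between lie at 0.25 and 0.75; it grows as the top of the wheel rolls away from the robot (hotplate +x). About 2 N along the rim carries it over a click, so press with some 4 to 8 N; one click is 13 mm of travel at the rim
- wheel_right (a joint): the same for the right wheel
- face_left_outer: left-hand side face of the left wheel, a steel disc 48 mm across, 2 mm thick; origin at its centre on the axle, 26 mm below the wheel's top; it turns with the wheel
- saucepan_mid (a point): centre of the open steel saucepan, half-way up: 124 mm across the rim, 52 mm high, with one straight black handle along its x axis that reaches 145 mm from the centre; loose on one of the rings
- casserole_mid (a point): centre of the lidded steel casserole, 26 mm above its underside; 126 mm across, 62 mm high with the black lid knob, two small black ears; loose on the other ring
- teaspoon: steel teaspoon, 132 x 28 x 11 mm, lying on the deck between the two wheels, lengthwise from one to the other; origin at the centre of its underside
- spice_jar: spice jar, 43 mm across, 85 mm high, standing on the worktop to the right of the hotplate; origin at the centre of its underside
- mustard_jar: mustard jar, 62 mm across, 90 mm high, standing on the worktop to the left of the hotplate; origin at the centre of its underside
- face_left_inner: right-hand side face of the left wheel, a steel disc 48 mm across, 2 mm thick; origin at its centre on the axle, 26 mm below the wheel's top; it turns with the wheel
- face_right_outer: right-hand side face of the right wheel, a steel disc 48 mm across, 2 mm thick; origin at its centre on the axle, 26 mm below the wheel's top; it turns with the wheel
- face_right_inner: left-hand side face of the right wheel, a steel disc 48 mm across, 2 mm thick; origin at its centre on the axle, 26 mm below the wheel's top; it turns with the wheel

How it is judged:
By the outcome, as a careful person would: the job done as asked, in the order asked, and still so for the second after the job is handed in, with the robot touching nothing.
It also fails if it takes over 32 s, if anything falls off the work surface, if the arm or the gripper's body presses on something with over 40 N, if the wrist force passes 120 N, or if a joint passes its speed limit or range.

## Working session

There is one attempt and no reset: what is moved stays moved. The work goes in short steps, Python scripts to look and compute and a shell command to move; the robot and the scene stay as the last step left them, time stands still between calls to the robot, and variables do not carry over. Pictures are saved under pics/ and viewed, at most 10 in all, crops included, and the job is handed in when it is done.

```bash
mkdir -p pics; cat > h.py <<'E'
import numpy as np, cv2
from rig import arm, viewer, sign_off
def grab(n,tag):
    i=viewer.camera_info(n); p,d=viewer.grab_frame(n)
    cv2.imwrite(f'pics/{tag}.png',p[:,:,::-1]); np.savez(f'pics/{tag}.npz',p=p,d=d,T=i['world_from_camera'],c=[i['fov_y'],i['cx'],i['cy']])
def load(tag): return np.load(f'pics/{tag}.npz')
def pt(tag,u,v,z=None):
    f=load(tag); fy,cx,cy=f['c']; F=f['d'].shape[0]/2/np.tan(np.radians(fy)/2); T=f['T']
    r=np.array([(u-cx)/F,(v-cy)/F,1.])
    s=f['d'][int(v),int(u)] if z is None else (z-T[2,3])/(T[:3,:3]@r)[2]
    return T[:3,:3]@(r*s)+T[:3,3]
E
python3 - <<'E'
from h import *
grab('scene','scene1'); grab('side','side1')
print(arm.sense())
a=cv2.imread('pics/scene1.png');b=cv2.imread('pics/side1.png')
E
```

```text
{'time_s': 0.1, 'q': array([ 1.05659604e+00,  3.13402191e-01,  1.49833735e+00, -1.04397614e-05,
        1.33098598e+00, -2.23427034e-01]), 'joint_velocities': array([-0.00147663, -0.00203993, -0.00193615, -0.00099546, -0.00115407,
       -0.00091324]), 'joint_torque': array([ 2.56579879e-03, -4.12900293e+01, -2.60143340e+01, -1.30246931e-04,
        3.03099201e-03, -4.30398202e-06]), 'ee_pos': array([0.1504412 , 0.50277596, 0.24779706]), 'tool_rot': array([-1.99476978e-04,  1.44873735e-01,  9.89449989e-01, -5.30175454e-04]), 'wrist_force': array([-0.06117955,  0.62924614, -0.39500404]), 'torque': array([-0.03112969,  0.02515203,  0.04572609]), 'finger_force': 0.0, 'finger_gap': 0.08543103405081198}
```

View pics/scene1.png

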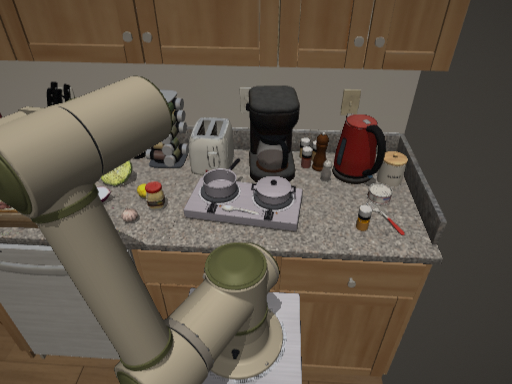

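View pics/side1.png

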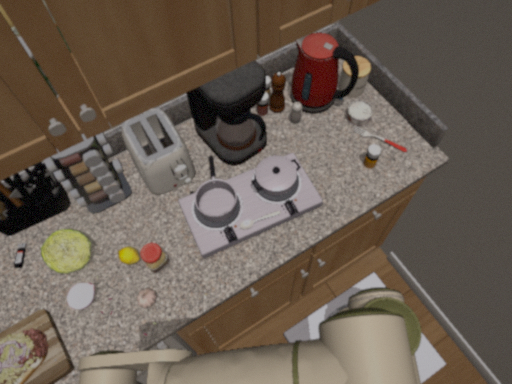

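The open saucepan is on the left ring (scene 220,183; side 217,200), with its handle towards the back. Its wheel is at about scene (212,209) and side (230,234). The other wheel is at scene (268,217) and side (292,208). I'll enlarge both views.

```bash
python3 - <<'E'
from h import *
a=cv2.imread('pics/scene1.png')[165:235,180:310];b=cv2.imread('pics/side1.png')[150:255,175:325]
a=cv2.resize(a,None,fx=5,fy=5,interpolation=cv2.INTER_CUBIC)[:,:650];b=cv2.resize(b,None,fx=5,fy=5,interpolation=cv2.INTER_CUBIC)
cv2.imwrite('pics/c1.png',a);cv2.imwrite('pics/c2.png',b)
for u,v in [(230,234),(292,208)]: print('side',pt('side1',u,v), pt('side1',u,v,.059))
for u,v in [(212,209),(268,217)]: print('scene',pt('scene1',u,v), pt('scene1',u,v,.059))
E
```

```text
side [0.45691312 0.14299691 0.05285303] [0.45446281 0.14388559 0.059     ]
side [ 0.42759946 -0.05511304  0.05593831] [ 0.42645335 -0.05414479  0.059     ]
scene [0.44492068 0.13735799 0.04978479] [0.43402747 0.13496617 0.059     ]
scene [ 0.41980245 -0.05747282  0.04678371] [ 0.40577419 -0.05782871  0.059     ]
```

View pics/c1.png

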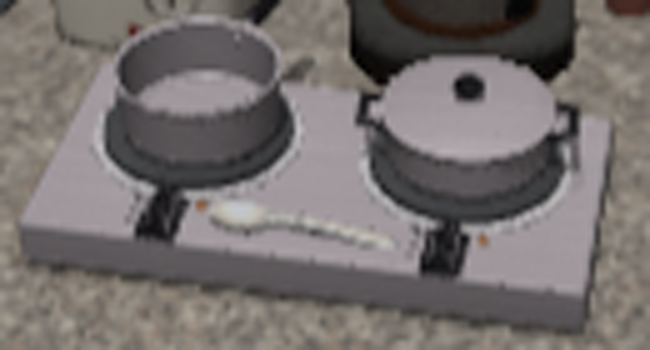

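View pics/c2.png

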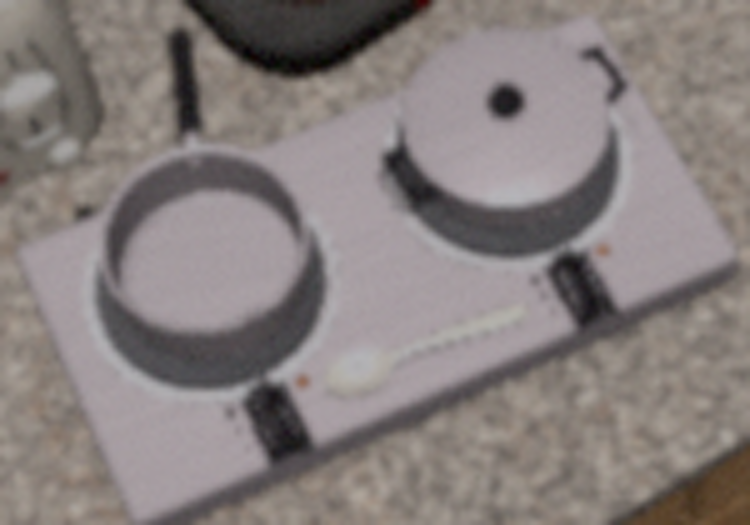

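The crops confirm it: left wheel at scene (212.4,207.6) and side (230.6,234), right wheel at scene (269,214.6) and side (291,207.6). I'll get the hotplate's yaw from its deck corners and triangulate the wheels.

```bash
python3 - <<'E'
from h import *
P=[pt('side1',175+u/5,150+v/5,.045) for u,v in [(20,250),(590,18),(742,262),(140,520)]]
Q=[pt('scene1',180+u/5,165+v/5,.045) for u,v in [(612,122),(585,297),(20,235)]]
print(np.round(P,4));print(np.round(Q,4))
for n,d in [('BL-BR',P[0]-P[1]),('FL-FR',P[3]-P[2]),('scene F',Q[2]-Q[1])]: print(n,np.linalg.norm(d),'yaw',np.arctan2(-d[0],d[1]))
print('centre',np.mean(P,0))
def tri(p,q):
    A=[];b=[]
    M=np.zeros((3,3));B=np.zeros(3)
    for t,(u,v) in (('side1',p),('scene1',q)):
        o=load(t)['T'][:3,3];r=pt(t,u,v,0)-o;r/=np.linalg.norm(r);K=np.eye(3)-np.outer(r,r);M+=K;B+=K@o
    return np.linalg.solve(M,B)
print(tri((230.6,234),(212.4,207.6)),tri((291,207.6),(269,214.6)))
T=viewer.camera_info('wrist')['world_from_camera'];print(T, viewer.camera_info('wrist')['fov_y'])
E
```

```text
[[ 0.6409  0.2162  0.045 ]
 [ 0.5913 -0.1714  0.045 ]
 [ 0.3957 -0.1494  0.045 ]
 [ 0.4486  0.2383  0.045 ]]
[[ 0.5864 -0.1781  0.045 ]
 [ 0.3913 -0.1549  0.045 ]
 [ 0.4279  0.2321  0.045 ]]
BL-BR 0.3906890630344995 yaw -0.12716611406239878
FL-FR 0.3912830392820746 yaw -0.13575106402374928
scene F 0.3887792766572882 yaw -0.0944034146946987
centre [0.51913536 0.03340992 0.045     ]
[0.46031809 0.13948461 0.0428172 ] [ 0.43611642 -0.05899116  0.04258083]
[[ 0.28612959  0.91931905  0.27015246  0.08208486]
 [ 0.95818988 -0.27410326 -0.08209487  0.52302784]
 [-0.00142171  0.28234712 -0.95931125  0.37436192]
 [ 0.          0.          0.          1.        ]] 63.23337940408222
```

Left wheel top is near (0.45, 0.14), and the hotplate yaw is about -0.13. I'll line the tool up and move over for a near look.

```bash
python3 -m jog '[[0,0,0,0,0,-0.052,1],[0,0,0,0,0,-0.052,1],[-0.057,-0.059,0,0,0,0,1],[-0.057,-0.059,0,0,0,0,1],[-0.057,-0.059,0,0,0,0,1]]'
python3 -m jog '[[-0.057,-0.059,0,0,0,0,1],[-0.057,-0.059,0,0,0,0,1],[-0.057,-0.059,0,0,0,0,1],[-0.057,-0.059,0,0,0,0,1],[-0.057,-0.059,0,0,0,0,1]]'
python3 -m jog '[[-0.057,-0.059,0,0,0,0,1],[-0.057,-0.059,0,0,0,0,1],[-0.057,-0.059,0,0,0,0,1],[0,0,0,0,0,0,1],[0,0,0,0,0,0,1]]'
python3 - <<'E'
from h import *
grab('wrist','w1'); print(load('w1')['T'])
cv2.imwrite('pics/w1b.png',cv2.resize(cv2.imread('pics/w1.png'),(800,600)))
E
```

```text
time_s: 0.52
ee_pos: [0.2242, 0.403, 0.2478]
tool_rot: [-0.0, 0.063, 0.998, -0.0]
wrist_force: [1.4, 0.8, 0.1]
finger_gap: 0.0852
finger_force: 0.0
time_s: 0.93
ee_pos: [0.3473, 0.2381, 0.2482]
tool_rot: [-0.0, 0.064, 0.998, -0.0]
wrist_force: [0.9, 0.7, 0.7]
finger_gap: 0.0854
finger_force: 0.0
time_s: 1.35
ee_pos: [0.4208, 0.1399, 0.2478]
tool_rot: [-0.001, 0.066, 0.998, -0.0]
wrist_force: [-0.3, 0.3, 0.2]
finger_gap: 0.0852
finger_force: 0.0
[[ 1.30111963e-01  9.51432522e-01  2.79010810e-01  3.50152318e-01]
 [ 9.91499209e-01 -1.24728235e-01 -3.70430432e-02  1.48789319e-01]
 [-4.43430208e-04  2.81458741e-01 -9.59573228e-01  3.74459176e-01]
 [ 0.00000000e+00  0.00000000e+00  0.00000000e+00  1.00000000e+00]]
```

View pics/w1b.png

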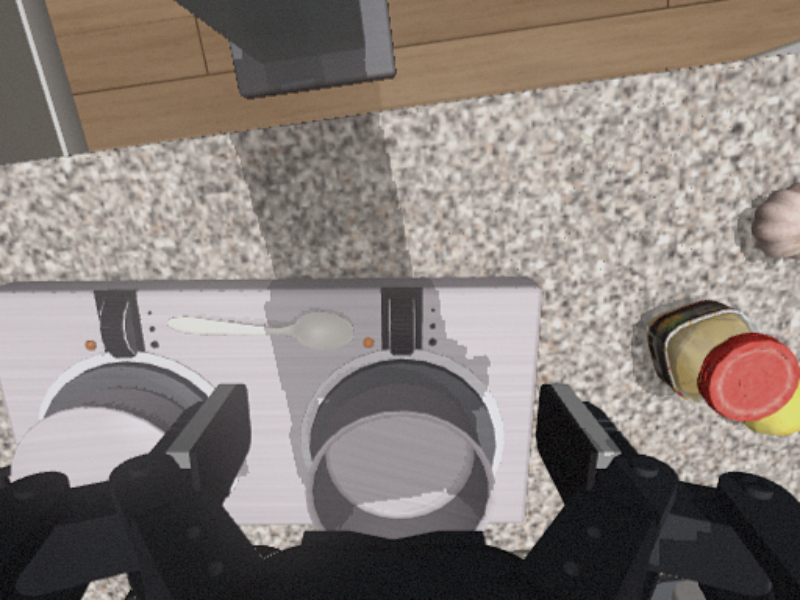

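The wrist view (800×600) shows the left wheel at (402,320) between rows 288 and 355, the teaspoon bowl's left end at (354,328), and the saucepan rim's front at (405,412). The tool is parallel to the hotplate. Next I'll get positions from the depth.

```bash
python3 - <<'E'
from h import *
s=.64
f=load('w1')
R=np.array([[np.cos(.13),-np.sin(.13)],[np.sin(.13),np.cos(.13)]]) # rows: along hotplate axes
def hp(p): return np.r_[R@p[:2],p[2]]
print('depth along wheel column')
for v in range(182,236,3): print(v,np.round(pt('w1',257,v),4),np.round(hp(pt('w1',257,v)),4))
print('across'); 
for u in range(238,278,3): print(u,np.round(hp(pt('w1',u,203)),4))
print('spoon end',hp(pt('w1',224,209)))
print('pan rim front',[np.round(hp(pt('w1',259,v)),3) for v in range(258,272,2)])
print('TCP hp',hp(arm.sense()['ee_pos']))
print('spoon highest z', max(pt('w1',u,209)[2] for u in range(190,228)))
E
```

```text
depth along wheel column
182 [0.4367 0.1437 0.0348] [0.4144 0.1991 0.0348]
185 [0.4372 0.1434 0.0461] [0.4149 0.1989 0.0461]
188 [0.4402 0.143  0.0472] [0.418  0.1989 0.0472]
191 [0.4438 0.1426 0.0463] [0.4216 0.1989 0.0463]
194 [0.4458 0.1422 0.0512] [0.4236 0.1988 0.0512]
197 [0.448  0.1419 0.0551] [0.4258 0.1988 0.0551]
200 [0.4511 0.1415 0.0559] [0.4289 0.1988 0.0559]
203 [0.4539 0.1411 0.0575] [0.4318 0.1988 0.0575]
206 [0.4571 0.1407 0.0578] [0.435  0.1988 0.0578]
209 [0.4603 0.1403 0.0586] [0.4382 0.1988 0.0586]
212 [0.4632 0.1399 0.0598] [0.4411 0.1988 0.0598]
215 [0.4661 0.1395 0.061 ] [0.4441 0.1987 0.061 ]
218 [0.4698 0.1391 0.0604] [0.4478 0.1988 0.0604]
221 [0.4743 0.1385 0.0575] [0.4524 0.1988 0.0575]
224 [0.4792 0.138  0.0539] [0.4573 0.1989 0.0539]
227 [0.4845 0.1374 0.0498] [0.4626 0.199  0.0498]
230 [0.4881 0.1369 0.0497] [0.4662 0.199  0.0497]
233 [0.4891 0.1367 0.0558] [0.4672 0.1989 0.0558]
across
238 [0.436  0.1779 0.0446]
241 [0.4353 0.1813 0.0466]
244 [0.4351 0.1846 0.0473]
247 [0.435  0.1879 0.0476]
250 [0.4321 0.1913 0.0564]
253 [0.4319 0.1945 0.0571]
256 [0.432  0.1977 0.0567]
259 [0.4314 0.2009 0.0585]
262 [0.4319 0.2041 0.0572]
265 [0.4322 0.2074 0.0563]
268 [0.435  0.2111 0.0476]
271 [0.436  0.2146 0.0446]
274 [0.4355 0.2178 0.0462]
277 [0.4358 0.2212 0.0454]
spoon end [0.44004516 0.16290196 0.05319666]
pan rim front [array([0.477, 0.2  , 0.094]), array([0.477, 0.2  , 0.098]), array([0.477, 0.2  , 0.102]), array([0.477, 0.2  , 0.108]), array([0.479, 0.2  , 0.107]), array([0.508, 0.201, 0.06 ]), array([0.511, 0.201, 0.059])]
TCP hp [0.39827809 0.19428502 0.24794986]
spoon highest z 0.05564819594700893
```

Wheel top in hotplate-aligned axes is (0.441, 0.1995, 0.059–0.060), and the pan rim begins at 0.477. I'll start the tip about 8 mm short of the wheel top, so the contact stays on the tip and the pan keeps clearance.

```bash
python3 -m jog '[[-0.07,0.011,0,0,0,0,-1],[0,0,0,0,0,0,-1],[0,0,0,0,0,0,-1],[0,0,0,0,0,0,-1],[0,0,0,0,0,0,-1]]'
python3 -m jog '[[0,0,0.07,0,0,0,-1],[0,0,0.07,0,0,0,-1],[0,0,0.07,0,0,0,-1],[0,0,0.06,0,0,0,-1],[0,0,0,0,0,0,-1]]'
python3 - <<'E'
from h import *
grab('wrist','w2'); s=arm.sense(); print(s['ee_pos'],s['wrist_force'])
R=np.array([[np.cos(.13),-np.sin(.13)],[np.sin(.13),np.cos(.13)]]); print(R@s['ee_pos'][:2])
cv2.imwrite('pics/w2b.png',cv2.resize(cv2.imread('pics/w2.png'),(800,600)))
E
```

```text
time_s: 1.82
ee_pos: [0.4548, 0.143, 0.2485]
tool_rot: [-0.0, 0.063, 0.998, 0.0]
wrist_force: [-0.1, -0.1, -0.8]
finger_gap: 0.0256
finger_force: 0.0
time_s: 2.23
ee_pos: [0.4523, 0.1424, 0.1091]
tool_rot: [-0.004, 0.063, 0.998, -0.001]
wrist_force: [-0.5, 0.8, 0.3]
finger_gap: -0.0
finger_force: 0.0
[0.4540626  0.14250418 0.11217531] [0.47481478 0.17196748 0.56979902]
[0.43175776 0.20016373]
```

View pics/w2b.png

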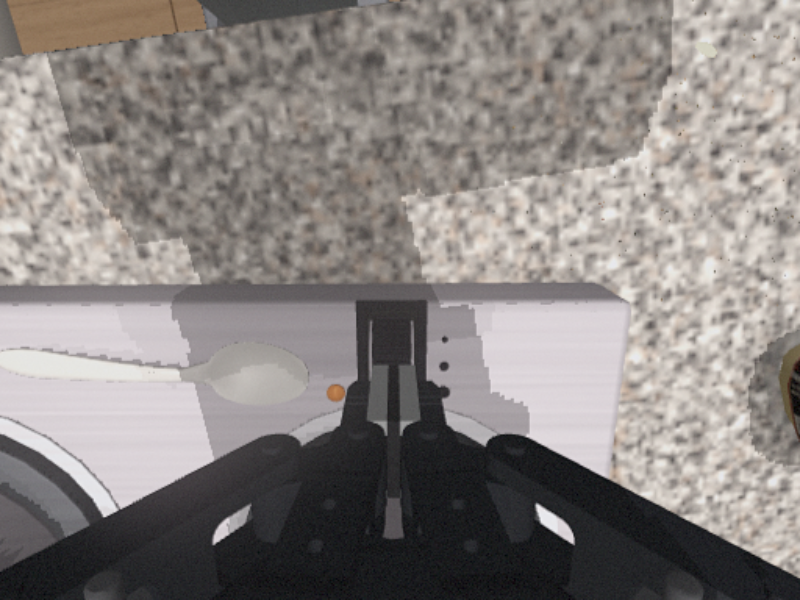

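The shut fingertips (seam at column 394) sit centred over the wheel (column 391). The spoon end at (308,373) is well clear. Descending to contact.

```bash
python3 -m jog '[[0,0,0.03,0,0,0,-1],[0,0,0.03,0,0,0,-1],[0,0,0,0,0,0,-1],[0,0,0,0,0,0,-1]]'
python3 -m jog '[[0,0,0.006,0,0,0,-1],[0,0,0.006,0,0,0,-1],[0,0,0,0,0,0,-1]]'
```

```text
time_s: 2.62
ee_pos: [0.4563, 0.1425, 0.0851]
tool_rot: [0.001, 0.064, 0.998, 0.0]
wrist_force: [1.2, 0.4, 0.6]
finger_gap: 0.0001
finger_force: 0.0
time_s: 2.87
ee_pos: [0.4558, 0.1423, 0.0777]
tool_rot: [0.0, 0.064, 0.998, 0.0]
wrist_force: [-0.9, 0.4, -0.5]
finger_gap: -0.0001
finger_force: 0.0
```

```bash
for i in 1; do :; done; python3 -m jog '[[0,0,0.004,0,0,0,-1],[0,0,0,0,0,0,-1],[0,0,0,0,0,0,-1]]'
python3 -m jog '[[0,0,0.004,0,0,0,-1],[0,0,0,0,0,0,-1],[0,0,0,0,0,0,-1]]'
```

```text
time_s: 3.12
ee_pos: [0.4558, 0.1423, 0.0755]
tool_rot: [0.0, 0.064, 0.998, 0.0]
wrist_force: [-0.0, 0.5, 2.4]
finger_gap: 0.0
finger_force: 0.9
time_s: 3.37
ee_pos: [0.4559, 0.1423, 0.0735]
tool_rot: [0.0, 0.064, 0.998, 0.0]
wrist_force: [0.3, 1.0, 4.0]
finger_gap: 0.0001
finger_force: 2.1
```

Contact is confirmed and the force follows the spring. I'll press to about 6 N and then roll in small steps, watching the tangential force.

```bash
python3 -m jog '[[0,0,0.004,0,0,0,-1],[0,0,0,0,0,0,-1],[0,0,0,0,0,0,-1]]'
for k in 1; do python3 -m jog '[[-0.006,0,0,0,0,0,-1],[0,0,0,0,0,0,-1],[0,0,0,0,0,0,-1]]'; done
python3 -m jog '[[-0.006,0,0,0,0,0,-1],[0,0,0,0,0,0,-1],[0,0,0,0,0,0,-1]]'
```

```text
time_s: 3.62
ee_pos: [0.4559, 0.1423, 0.0716]
tool_rot: [0.0, 0.064, 0.998, 0.0]
wrist_force: [0.1, -0.5, 5.7]
finger_gap: 0.0
finger_force: 3.2
time_s: 3.87
ee_pos: [0.4588, 0.1419, 0.0716]
tool_rot: [0.0, 0.064, 0.998, 0.0]
wrist_force: [-1.2, 0.8, 7.2]
finger_gap: 0.0002
finger_force: 3.2
time_s: 4.12
ee_pos: [0.4621, 0.1415, 0.0717]
tool_rot: [0.001, 0.064, 0.998, 0.0]
wrist_force: [0.5, -0.4, 6.3]
finger_gap: -0.0004
finger_force: 3.1
```

```bash
python3 -m jog '[[-0.005,0,0,0,0,0,-1],[0,0,0,0,0,0,-1],[0,0,0,0,0,0,-1]]'
python3 -m jog '[[-0.005,0,0,0,0,0,-1],[0,0,0,0,0,0,-1],[0,0,0,0,0,0,-1]]'
python3 -m jog '[[-0.004,0,0,0,0,0,-1],[0,0,0,0,0,0,-1],[0,0,0,0,0,0,-1]]'
```

```text
time_s: 4.37
ee_pos: [0.465, 0.1412, 0.0719]
tool_rot: [0.001, 0.064, 0.998, 0.0]
wrist_force: [2.1, -0.6, 6.2]
finger_gap: -0.0003
finger_force: 3.0
time_s: 4.62
ee_pos: [0.4674, 0.1409, 0.0719]
tool_rot: [0.001, 0.064, 0.998, 0.0]
wrist_force: [1.8, 0.7, 6.5]
finger_gap: -0.0
finger_force: 3.0
time_s: 4.87
ee_pos: [0.469, 0.1407, 0.0717]
tool_rot: [0.001, 0.064, 0.998, 0.0]
wrist_force: [0.0, 1.6, 6.2]
finger_gap: 0.0003
finger_force: 3.1
```

The tangential force went -1.2, 0.5, 2.1, 1.8, 0.0. That is resistance, crest, pull-in and seated after 13 mm, so I'll lift straight off, back away and look.

```bash
python3 -m jog '[[0,0,-0.008,0,0,0,-1],[0,0,-0.01,0,0,0,-1],[0,0,-0.04,0,0,0,-1],[0,0,-0.07,0,0,0,-1],[0,0,-0.07,0,0,0,-1]]'
python3 -m jog '[[0,0,-0.07,0,0,0,-1],[0.06,0,-0.07,0,0,0,1],[0.03,0,0,0,0,0,1],[0,0,0,0,0,0,1],[0,0,0,0,0,0,1]]'
python3 -m jog '[[0,0,0,0,0,0,1],[0,0,0,0,0,0,1]]'
python3 - <<'E'
from h import *
grab('wrist','w3')
a=cv2.imread('pics/w1.png')[178:270,225:290];s=arm.sense()['ee_pos'];print(s)
g=viewer.camera_info('wrist')['world_from_camera']
# crop of new around wheel
f=load('w3');T=f['T'];fy,cx,cy=f['c'];F=192/np.tan(np.radians(fy)/2)
p=T[:3,:3].T@(np.array([.4635,.1405,.059])-T[:3,3]);u,v=int(cx+F*p[0]/p[2]),int(cy+F*p[1]/p[2]);print(u,v)
b=cv2.imread('pics/w3.png')[v-34:v+58,u-32:u+33]
cv2.imwrite('pics/cmp.png',cv2.resize(np.hstack([a,b]),None,fx=6,fy=6,interpolation=cv2.INTER_CUBIC))
E
```

```text
time_s: 5.28
ee_pos: [0.4676, 0.1405, 0.171]
tool_rot: [-0.002, 0.064, 0.998, -0.0]
wrist_force: [-0.3, -0.2, -0.0]
finger_gap: -0.0001
finger_force: 0.0
time_s: 5.7
ee_pos: [0.4265, 0.146, 0.2369]
tool_rot: [-0.0, 0.063, 0.998, -0.0]
wrist_force: [0.1, -0.5, 0.2]
finger_gap: 0.0478
finger_force: 0.0
time_s: 5.87
ee_pos: [0.4271, 0.1457, 0.236]
tool_rot: [-0.001, 0.064, 0.998, -0.0]
wrist_force: [-0.6, 0.3, 0.0]
finger_gap: 0.0721
finger_force: 0.0
[0.42714237 0.14574459 0.23607854]
251 210
```

View pics/cmp.png

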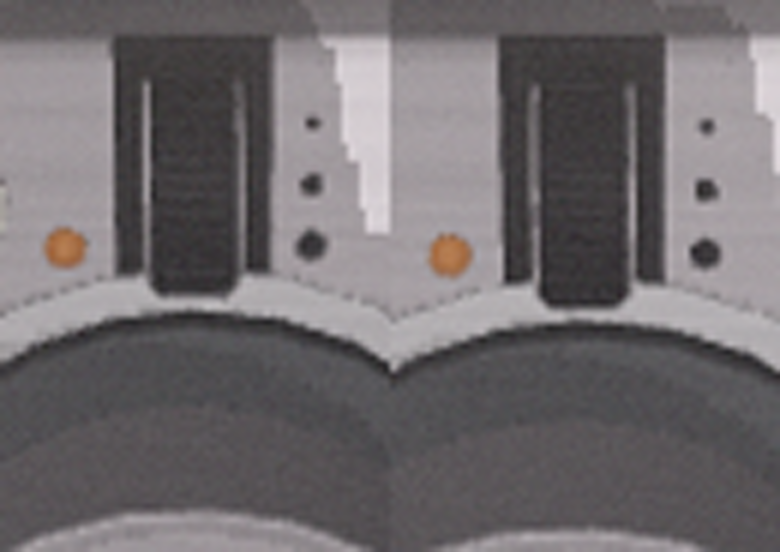

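View pics/w3.png

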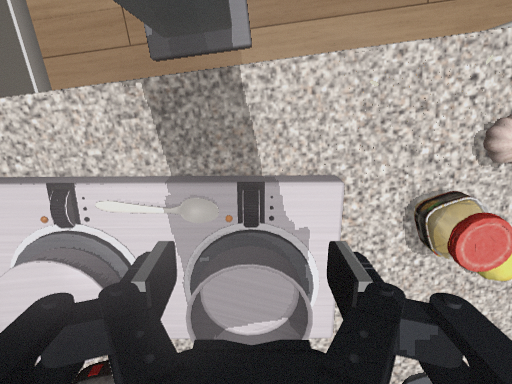

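The pots, spoon and jar stand as before, and the right wheel was not touched. The wheel carries no readable mark in these views. The tangential force shows a single click, though: it reversed past the crest and fell to zero at 13 mm, which slipping would not produce. Handing in.

```bash
python3 -c "
from rig import sign_off
print(sign_off())"
```

```text
the job is handed in; nothing more can be done
None
```

I rolled the left wheel, in front of the open saucepan's ring, one click to low by friction and lifted clear, touching nothing else; the click shows only in the force readings, since the wheel has no mark the camera could confirm.

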